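# Tip the biscuit tin onto its base and push it home against the rail

### The arm

A 6-joint arm with a two-finger parallel gripper is mounted at the origin on the work surface; the furniture and walls round the work are solid. World frame = base frame: x ahead of the robot, y to its left, z up, the work surface at z = 0. Lengths are in m, angles in degrees, forces in N, time in s.
With the tool pointing down it reaches from about 0.4 to 0.825 m from the base axis. Payload 7 kg.
Tool frame: the origin (TCP) lies midway between the tips of the shut fingers; the grasp point (between the pads) lies 19 mm behind it; z points along the fingers, y is the line along which they close (so a half turn about z gives the same grasp; the last joint's range is limited). The gripper opens to 88 mm and grips with 3 to 60 N. Pads are 19 mm wide; open, the fingers measure 130 mm over their backs; the gripper's body (78 mm by 193 mm) begins 47 mm behind the grasp point.
Start: joints at [92.08, 20.546, 0.682, 0, -70.136, -16.507], TCP at [0.168, 0.654, 0.227] pointing down, gripper open.
Joint ranges: [-176.03, 176.03], [-82.01, 121.73], [-58.28, 71.71], [-173.87, 95.51], [-174.79, -0.11], [-173.66, 173.66]. Speed limits (degrees/s): [136.94, 136.94, 172.46, 180, 180, 180].

### API

Orientations are given as a 3x3 rotation matrix whose columns are the frame's x, y, z axes.
In Python, from rig import robot gives the robot as it stands. Calls block until the motion is done:
- robot.goto(position, orientation): joint-space move of the TCP to a pose.
- robot.servo_line(position, ori=None, speed=0.15): straight line of the TCP; ori=None keeps the orientation; speed is the mean speed in m/s.
- robot.movej(angles): joint-space move.
- robot.move_gripper(opening): opening from 0.0 (shut) to 1.0 (fully open); the grip force is fixed at half the most; returns when the fingers have stopped.
- robot.dwell(seconds).
- robot.ik(position, orientation): joint angles nearest the present ones, or None.
- robot.grab_frame(name): name is "side" or "top" or "wrist"; returns (picture, depth): 420x560x3 uint8, red, green, blue; 420x560 float32, m along the optical axis (not along the pixel's ray), 0 where there is no reading.
- robot.camera_info(name): a dict with "vfov" (degrees; the focal length in pixels is half the picture's height over the tangent of half this angle, whatever the lens; pixels are square), "cx", "cy" (the principal point, pixels), "view" (4x4, takes a point from world to camera coordinates); the wrist camera has in their place "T_tool_cam" (4x4, takes a point from camera to tool coordinates, whose origin is the TCP and whose axes are the flange's). Camera axes: x right, y down, z forward; pixel columns grow to the right and rows downward; lengths in m; the calibration is good to about 2 mm. A picture is of the moment at which its call begins: read the wrist's pose just before it. camera_info takes no time and is no camera call.
A pose or a line that the arm cannot do raises robot.Unreachable and nothing moves.
- robot.job_done(): hands the job in; it is judged then, once.
Readings, each from a call of its own:
- robot.read_t(): time.
- robot.read_qpos(): joint angles.
- robot.read_qvel(): joint speeds.
- robot.read_effort(): joint torques, N m.
- robot.read_position(): TCP position.
- robot.read_tcp_rot(): TCP orientation.
- robot.read_force(): force on the tool from outside, world axes, zero at the start.
- robot.read_ft_torque(): the same for the moment, N m.
- robot.read_grip_width(): opening from 0.0 (shut) to 1.0 (fully open).
- robot.read_finger_force(): force on a finger pad.
Only numpy, scipy, OpenCV 4.12 (cv2) and the standard library are available. Lean on these libraries where they do the work, as an engineer would, in place of code of your own. Each camera call takes 0.05 s, during which the arm holds its last target. There are 200 camera calls.

### The job

The shut biscuit tin on the wooden board has been left standing on its long back side. Push it over so that it lies on its base with the lid up, let it come to rest, and then push it across the board until one of its two long sides sits flush along the wooden stop rail, with more than half of that side against it. Only push it, never lift or carry it or turn it onto its lid, leave the glass jar, the sprinkle tub and the round cutter where they stand, and finish clear of everything.

Things in the scene. Friction and masses are not known exactly. Their poses are not given: they have to be found in the camera images.
- tin: Loose shut biscuit tin, dark teal with a plain light underside, 0.25 to 0.5 kg; lid stays shut. Origin: centre of its underside. Own z runs from base to lid (63 mm), y along its long sides, x from front to back. Body: x -54 to +57, y -80 to +80 mm; lid skirt (z 49 to 63) x -55 to +58, y -82 to +82 mm. It starts standing on its back: own x down, z level; it is then 115 mm high, 63 mm thick, 164 mm wide.
- tin_center (a point): Centre of the tin, 31 mm from its base; 31 mm above the board when the tin lies on its base, 57 mm while it stands on its back. Lying on its base it slides under a push of 2 to 5 N.
- tin_lid (a point): Middle of the lid's flat top, 63 mm from the base. At the start the lid faces roughly right (-y, within 0.4 rad), the base left. Pushed near its upper edge (95 mm up) towards the base, the tin tips rather than slides, is past its balance point at about 30 degrees (upper edge moved on some 60 mm), and falls onto its base by itself, front edge leading.
- tin_lip (a point): Tip of a small lip in the middle of the tin's front side (own x = -61 mm, z = 50 mm, 30 mm wide, 2 mm thick); on top at the start
- rail: Light wooden stop rail fixed on the board, left or right of the tin: a straight bar 240 mm long (own x), 22 mm thick (own y), 34 mm high, with two screw heads on top. Origin: centre of its underside, on the board's top. Its long side towards the middle of the board is the one to push the tin against; the tin's lid skirt and lip pass above it. It does not yield.
- jar: loose clip-top glass jar, about 78x69 mm and 103 mm high, standing on the board, on the other side of the tin from the rail; origin at the centre of its underside. Not to be disturbed
- tub: small sprinkle tub with white cap, 44 mm across, 70 mm high, standing on the table just beyond the left or right end of the board; origin at the centre of its underside. Not to be disturbed
- ring_cutter: plain round metal biscuit cutter, 52 mm across, 26 mm high, standing on the table just beyond the left or right end of the board; origin at the centre of its underside. Not to be disturbed
- board: Fixed brown wooden pastry board lying on the table in front of the robot, 360 mm (x) by 770 mm (y), 16 mm thick: its flat top, on which the tin, the rail and the jar stand, is 16 mm above the table (z = 0.016). Origin: centre of its underside.

How it is judged:
By the outcome, as a careful person would: the job done as asked, in the order asked, and still so for the second after the job is handed in, with the robot touching nothing.
It also fails if it takes over 58 s, if anything falls off the work surface, if the arm or the gripper's body presses on something with over 40 N, if the wrist force passes 120 N, or if a joint passes its speed limit or range.

## Working session

There is one attempt and no reset: what is moved stays moved. The work goes in short steps, each a Python script; the robot and the scene stay as the last script left them, time stands still between calls to the robot, and variables do not carry over. Pictures are saved under pics/ and viewed, at most 10 in all, crops included, and the job is handed in when it is done.

```bash
mkdir -p pics; ls
cat > h.py <<'E'
import numpy as np, cv2
from rig import robot
def cam(name):
    ci=robot.camera_info(name)
    if name=='wrist':
        T=np.eye(4);T[:3,:3]=robot.read_tcp_rot();T[:3,3]=robot.read_position();M=T@np.array(ci['T_tool_cam'])
    else: M=np.linalg.inv(np.array(ci['view']))
    im,d=robot.grab_frame(name)
    f=d.shape[0]/2/np.tan(np.radians(ci['vfov'])/2)
    v,u=np.mgrid[:d.shape[0],:d.shape[1]]
    P=np.stack([(u-ci['cx'])/f*d,(v-ci['cy'])/f*d,d,np.ones_like(d)],-1)@M.T
    P=P[...,:3]; P[d<=0]=np.nan
    return im,P
def save(im,n): cv2.imwrite('pics/'+n,cv2.cvtColor(im,cv2.COLOR_RGB2BGR))
E
python3 - <<'E'
from h import *
for n in('top','side'):
    im,P=cam(n);save(im,n+'0.png');np.savez(n+'0.npz',im=im,P=P);print({k:v for k,v in robot.camera_info(n).items()})
print(robot.read_t())
E
```

```text
pics
{'vfov': 47.730762876159744, 'cx': 277.51990568586973, 'cy': 216.67074048739946, 'view': array([[ 1.13300453e-02, -9.99935780e-01,  2.54962583e-04,
        -3.89947435e-03],
       [-9.91834500e-01, -1.12706422e-02, -1.27032659e-01,
         4.73416817e-01],
       [ 1.27027375e-01,  1.18640510e-03, -9.91898502e-01,
         1.52781902e+00],
       [ 0.00000000e+00,  0.00000000e+00,  0.00000000e+00,
         1.00000000e+00]])}
{'vfov': 47.302187682862595, 'cx': 274.1211821619445, 'cy': 214.94276584377897, 'view': array([[ 0.96569151, -0.25896962,  0.01935583, -0.45627293],
       [-0.11043683, -0.47698691, -0.87194449,  0.14866535],
       [ 0.23503961,  0.83989179, -0.48922199,  1.58499752],
       [ 0.        ,  0.        ,  0.        ,  1.        ]])}
0.1
```

View pics/top0.png

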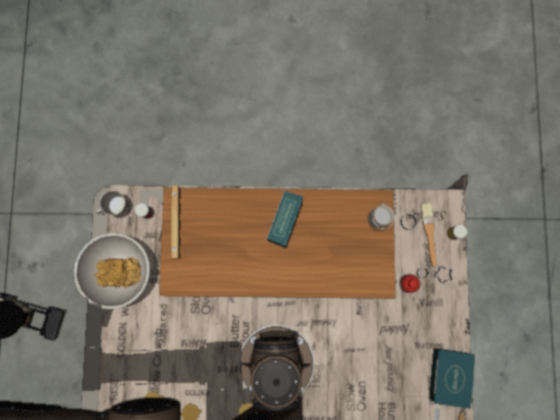

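View pics/side0.png

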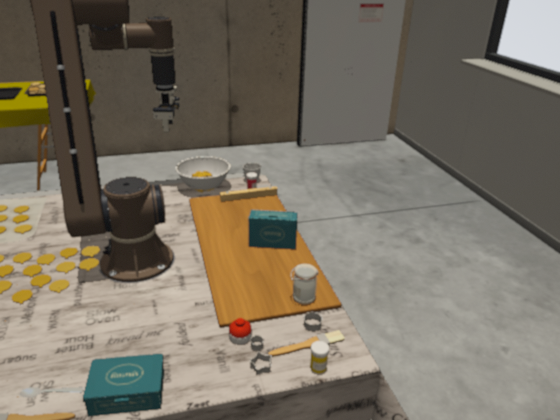

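The top view shows the rail at the left (column 175, rows 187–257), the standing tin at (286,219), and the jar at (381,216). The tub is at (143,210), beyond the rail, and the cutter ring at (408,221), beyond the right end of the board. Next I'll get metric positions from the depth.

Run:
```python
from h import *
z=np.load('top0.npz');im=z['im'].astype(int);P=z['P']
X,Y,Z=P[...,0],P[...,1],P[...,2]
def rect(m,n):
    p=P[m];r=cv2.minAreaRect((p[:,:2]*1000).astype(np.float32));print(n,m.sum(),np.median(p,0).round(4),p.min(0).round(3),p.max(0).round(3),r)
    return p
v,u=np.mgrid[:420,:560]
print('board z',np.nanmedian(Z[230:290,320:370]),np.nanmedian(Z[200:280,200:250]))
box=lambda a,b,c,d:(u>a)&(u<b)&(v>c)&(v<d)
rect(box(160,190,180,262)&(Z>.04)&(Z<.07),'rail')
rect(box(260,310,185,250)&(Z>.11),'tin top')
rect(box(260,310,185,250)&(Z>.04),'tin all')
rect(box(365,400,200,235)&(Z>.04),'jar')
rect(box(132,155,198,222)&(Z>.03),'tub')
teal=box(260,310,185,250)&(im[...,2]>im[...,0]+15)
print(np.nanpercentile(Z[teal],[5,50,95]))
s=np.load('side0.npz');im2=s['im'].astype(int);P2=s['P']
m=box(230,310,200,260)&(P2[...,2]>.035)&(im2[...,2]>im2[...,0]+10)&(P2[...,2]<.11);p=P2[m]
c=p.mean(0);U,S,V=np.linalg.svd(p-c);print('side face',c,V[2],S/len(p)**.5,p.min(0),p.max(0))
m=box(285,325,260,305)&(P2[...,2]>.03);p=P2[m];print('jar side',p.min(0),p.max(0))
big=np.hstack([cv2.resize(z['im'][175:260,255:315],(400,566),interpolation=2),cv2.resize(z['im'][175:260,150:210],(400,566),interpolation=2)]);save(big,'crop.png')
```

```text
board z 0.01582160294355761 0.01601087817919644
rail 548 [0.4545 0.3355 0.0495] [0.333 0.321 0.04 ] [0.573 0.353 0.06 ] ((453.406494140625, 335.9062194824219), (239.47935485839844, 24.144426345825195), 2.3549718856811523)
tin top 1071 [ 0.4576 -0.021   0.1272] [ 0.374 -0.074  0.11 ] [0.544 0.033 0.138] ((459.4527587890625, -20.59479522705078), (63.46996307373047, 162.56869506835938), 70.7784652709961)
tin all 1128 [ 0.4571 -0.0211  0.127 ] [ 0.373 -0.076  0.04 ] [0.544 0.033 0.138] ((459.23779296875, -21.15966796875), (64.67822265625, 162.6027069091797), 70.7784652709961)
jar 478 [ 0.4686 -0.3217  0.1133] [ 0.433 -0.362  0.04 ] [ 0.508 -0.293  0.128] ((469.2842102050781, -327.7344970703125), (74.54827880859375, 67.8124771118164), 22.946395874023438)
tub 183 [0.4857 0.4353 0.0685] [0.465 0.417 0.031] [0.508 0.46  0.078] ((487.99249267578125, 440.17364501953125), (44.73106384277344, 41.5508918762207), 64.28947448730469)
[0.12185223 0.12732168 0.13291307]
side face [ 0.44969309 -0.05255406  0.07307094] [ 0.3291801   0.94404562 -0.02045288] [0.04509749 0.02252298 0.00318472] [ 0.37811433 -0.08322292  0.03521612] [ 0.52216102 -0.02253054  0.10999744]
jar side [ 0.43307989 -0.36946057  0.03029195] [ 0.5120363  -0.29723347  0.12261117]
```

View pics/crop.png

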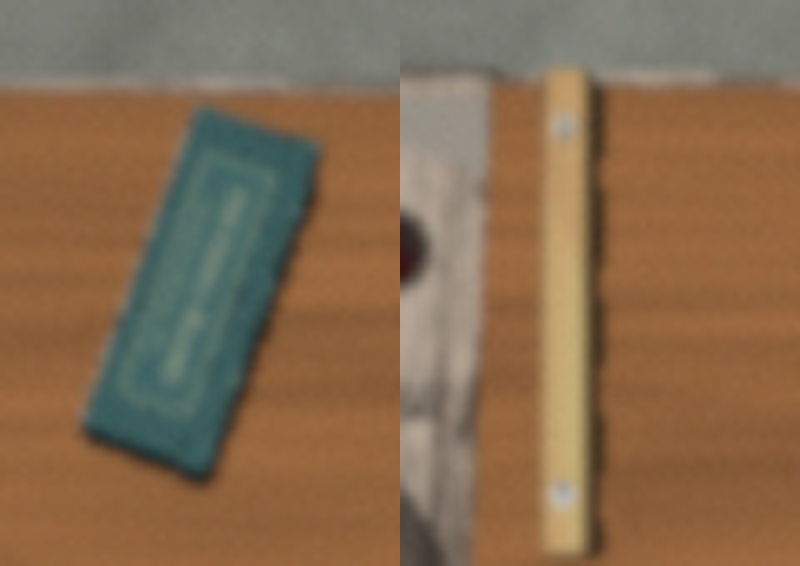

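```bash
cat >> h.py <<'E'
def ori(t):  # tool y along t (level), z down; pick the half turn nearest the present joints
    best=None
    t=np.array([t[0],t[1],0.])/np.hypot(t[0],t[1])
    for s in(1,-1):
        z=np.array([0,0,-1.]);y=s*t;yield np.column_stack([np.cross(y,z),y,z])
def pick(p,t):
    o=[(abs(np.array(robot.ik(p,R))[5]),i,R) for i,R in enumerate(ori(t)) if robot.ik(p,R) is not None]
    return min(o,key=lambda a:a[:2])[2]
E
python3 - <<'E'
from h import *
P=np.load('top0.npz')['P'];v,u=np.mgrid[:420,:560]
m=(u>160)&(u<190)&(v>180)&(v<262)&(P[...,2]>.046)&(P[...,2]<.056);p=P[m];k=np.polyfit(p[:,0],p[:,1],1);print('rail y(x)',k,np.polyval(k,.453),np.degrees(np.arctan(k[0])),m.sum())
a=np.radians(19.2);n=np.array([np.sin(a),np.cos(a)]);t=np.array([n[1],-n[0]])
c=np.array([.459,-.021])
s=c-n*.081; R=pick([*s,.25],t)
robot.servo_line([.168,.654,.30]); robot.goto([*s,.27],R); print(robot.read_qpos(),robot.read_t())
robot.servo_line([*s,.113],R,.12)
im,Q=cam('wrist');save(im,'w1.png');np.save('R1.npy',R)
print(robot.read_t(),robot.read_position(),robot.read_force())
E
```

```text
rail y(x) [0.03791477 0.31899658] 0.3361719712552695 2.171316414466531 424
[ 1.29876484e+01 -3.66204739e+00 -2.26914347e+01  4.59360856e-04
 -7.09727102e+01 -3.21336942e+01] 3.55
5.0583 [ 0.43283273 -0.0974183   0.11360777] [ 0.76836789  0.02288247 -0.16850271]
```

View pics/w1.png

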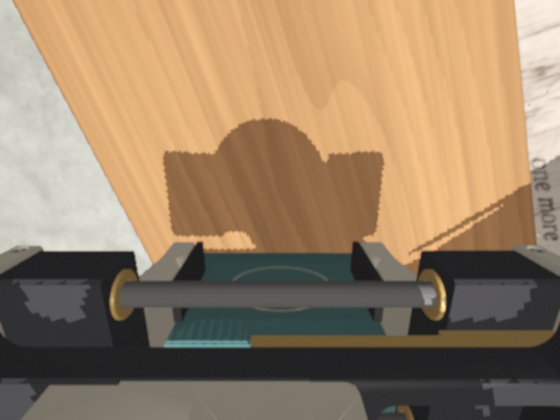

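The wrist view shows both fingers in front of the lid, with its label centred between them at (280,290). Next I tip it slowly.

Run:
```python
from h import *
R=np.load('R1.npy');a=np.radians(19.2);n=np.array([np.sin(a),np.cos(a)]);c=np.array([.459,-.021]);s=c-n*.081
for d,sp in((.035,.12),(.055,.05),(.075,.05),(.09,.04),(.100,.04)):
    robot.servo_line([*(s+n*d),.112],R,sp);print(d,robot.read_force(),robot.read_t())
robot.dwell(.6);print(robot.read_force())
robot.servo_line([*(s+n*.06),.15],R,.15)
im,P=cam('top');save(im,'top1.png');i=im.astype(int)
v,u=np.mgrid[:420,:560];m=(u>190)&(u<350)&(v>185)&(v<297)&(i[...,2]>i[...,0]+8)&(P[...,2]>.05)&(P[...,2]<.1)
p=P[m];print(m.sum(),np.median(p,0),cv2.minAreaRect((p[:,:2]*1000).astype(np.float32)),robot.read_t())
cv2.imwrite('pics/top1c.png',cv2.resize(cv2.imread('pics/top1.png')[170:310,140:420],(800,400)))
```

```text
0.035 [-0.73146083 -0.32039055 -0.42869048] 5.5
0.055 [ 0.17766897 -0.31703318 -0.1989432 ] 6.05
0.075 [0.45660367 0.04602291 0.28936524] 6.6
0.09 [-0.21083845 -0.76564433 -0.13328141] 7.125
0.1 [ 0.21113905 -0.77775303  0.45508781] 7.525
[-1.1101448  -0.36488872 -0.37591394]
139 [0.41800237 0.05867674 0.07899699] ((482.46435546875, 63.537933349609375), (172.25914001464844, 52.46316146850586), 5.9516425132751465) 8.6917
```

View pics/top1c.png

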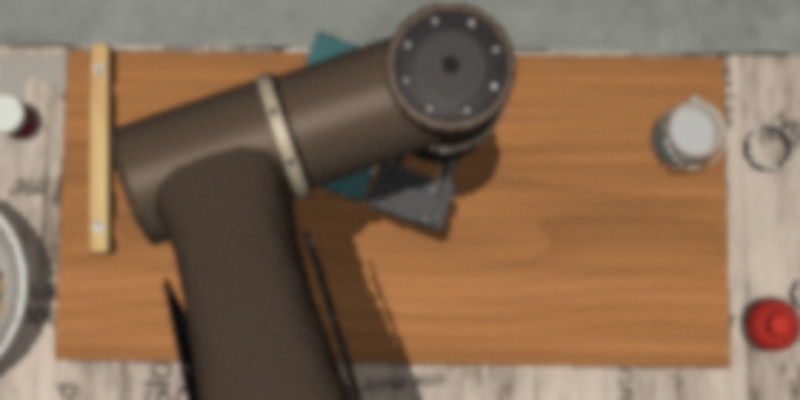

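```bash
cat >> h.py <<'E'
def tin(name):
    im,P=cam('top');save(im,name);i=im.astype(int)
    v,u=np.mgrid[:420,:560];m=(u>160)&(u<350)&(v>180)&(v<300)&(i[...,2]>i[...,0]+8)&(P[...,2]>.068)&(P[...,2]<.09)
    p=P[m];print(m.sum(),np.median(p,0).round(4),p.min(0).round(3),p.max(0).round(3),cv2.minAreaRect((p[:,:2]*1000).astype(np.float32)),robot.read_t())
    return im,P
E
python3 - <<'E'
from h import *
R=np.load('R1.npy');p=robot.read_position()
robot.servo_line([p[0],p[1],.25],R,.2)
robot.goto([.38,-.30,.28],R)
tin('top2.png')
cv2.imwrite('pics/top2c.png',cv2.resize(cv2.imread('pics/top2.png')[170:310,140:420],(800,400)))
E
```

```text
1709 [0.4878 0.062  0.0793] [ 0.395 -0.012  0.069] [0.581 0.136 0.09 ] ((489.1315002441406, 63.591033935546875), (115.28162384033203, 162.98504638671875), 70.82231903076172) 10.4417
```

View pics/top2c.png

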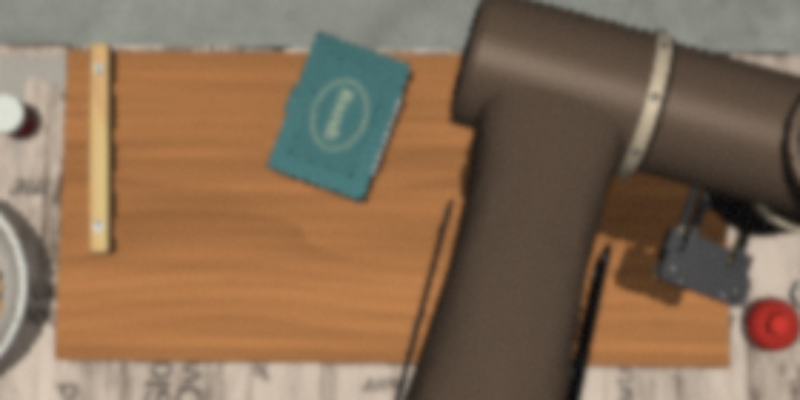

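The tin lies lid up at about (0.488, 0.063), with its top at z = 0.079 as expected and its yaw still 19°. Next I push its back side with two open fingers, tips leading, along an arc that squares it to the rail.

```bash
cat > push.py <<'E'
from h import *
sgn=np.sign(np.load('R1.npy')[0,1])
def nn(th): return np.array([np.sin(th),np.cos(th)])
def Rt(th,tilt=np.radians(10)):
    n=np.array([*nn(th),0]); t=np.array([n[1],-n[0],0])*sgn
    z=n*np.sin(tilt)-np.array([0,0,np.cos(tilt)]); return np.column_stack([np.cross(t,z),t,z])
railx,raily,thf=.453,.325,np.radians(-2.2); off=.057+.0095
E
python3 - <<'E'
from push import *
c=np.array([.488,.063]);th=np.radians(19.2);q=c-nn(th)*(off+.03);h=.038
robot.goto([*q,.20],Rt(th));robot.servo_line([*q,h],Rt(th),.12)
print(robot.read_force(),robot.read_t())
q=c-nn(th)*(off+.003);robot.servo_line([*q,h],Rt(th),.05)
N=8
for k in range(N):
    th2=th+(thf-np.radians(19.2))/N; q=q+nn((th+th2)/2)*.125/N; th=th2
    robot.servo_line([*q,h],Rt(th),.06)
print('arc end',q,robot.read_force(),robot.read_t())
nf=nn(thf)
left=(np.array([railx,raily])-q)@nf-.111-.0095;print('left',left)
q=q+nf*(left-.008);robot.servo_line([*q,h],Rt(th),.05);f0=robot.read_force();print(f0,robot.read_t())
for k in range(14):
    q=q+nf*.001;robot.servo_line([*q,h],Rt(th),.02);f=np.array(robot.read_force());print(k,f.round(1))
    if f[1]<-10:break
np.save('q.npy',q)
im,P=tin('top3.png')
im,P=cam('side');save(im,'side3.png');print(q,robot.read_t())
E
```

```text
[-0.19402078 -0.10835803 -0.02430276] 13.0583
arc end [0.48351441 0.12028665] [ 0.44633154  0.036617   -0.7204223 ] 17.0167
left 0.08523384467370818
[ 0.28260837 -0.21785613 -0.20393973] 18.7083
0 [-0.3 -1.9 -0.2]
1 [ 0.  -1.8  0.5]
2 [-0.7 -1.4 -0.4]
3 [-0.2 -1.9  0.1]
4 [ 0.1 -1.   0.2]
5 [-0.6 -2.2  1.1]
6 [-0.5 -1.7  0.7]
7 [ 0.2 -6.2  3.1]
8 [  1.3 -10.2   4.9]
252 [0.4216 0.2675 0.0797] [0.402 0.231 0.071] [0.564 0.325 0.088] ((483.8828125, 275.8959655761719), (168.8041534423828, 76.90032196044922), 8.780281066894531) 21.0083
[0.48020408 0.20645693] 21.0583
```

The rail contact came where predicted, with force rising at 0–1 mm past it. Next I back off and check.

Run:
```python
from push import *
q=np.load('q.npy');n=nn(thf);R=Rt(thf)
robot.servo_line([*(q-n*.05),.038],R,.1)
robot.servo_line([*(q-n*.07),.25],R,.2)
robot.goto([.38,-.30,.28],np.load('R1.npy'))
im,P=tin('top4.png')
i=im.astype(int);v,u=np.mgrid[:420,:560]
m=(u>160)&(u<350)&(v>180)&(v<300)&(i[...,2]>i[...,0]+8)&(P[...,2]>.068)
p=P[m]
# per-x extents of lid edges
for x in np.arange(.41,.57,.03):
    s=p[abs(p[:,0]-x)<.008];print(round(x,3),s[:,1].min().round(4),s[:,1].max().round(4),'rail inner',np.polyval([.0379,.319],x)-.011)
im2,_=cam('side');save(im2,'side4.png')
a=cv2.resize(im[175:265,155:260],(560,480),interpolation=cv2.INTER_CUBIC)
b=cv2.resize(im2[170:260,210:310],(533,480),interpolation=cv2.INTER_CUBIC)[:,:240*1]
save(np.hstack([a,cv2.resize(im2[170:290,225:285],(240,480))]),'chk.png')
```

```text
1732 [0.482  0.2682 0.0793] [0.402 0.212 0.068] [0.569 0.328 0.09 ] ((484.19830322265625, 269.8155517578125), (165.57888793945312, 112.94116973876953), 2.115670919418335) 24.6167
0.41 0.2134 0.3219 rail inner 0.323539
0.44 0.2119 0.3243 rail inner 0.324676
0.47 0.2127 0.3256 rail inner 0.325813
0.5 0.2164 0.3251 rail inner 0.32695
0.53 0.2152 0.3281 rail inner 0.328087
0.56 0.2184 0.3253 rail inner 0.329224
```

View pics/chk.png

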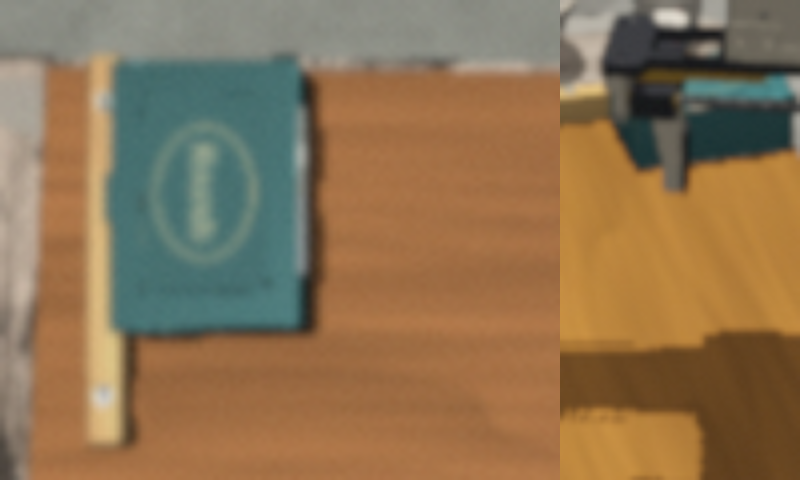

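The tin sits fully along the rail, with x from 0.404 to 0.564 and its yaw matching the rail within about 0.1°. A firmer press will take out any leftover angle, and there's time for it.

Run:
```python
from push import *
q=np.load('q.npy');n=nn(thf);R=Rt(thf)
robot.goto([*(q-n*.06),.20],R);robot.servo_line([*(q-n*.05),.038],R,.12)
robot.servo_line([*(q-n*.004),.038],R,.06)
for k in range(-3,6):
    robot.servo_line([*(q+n*.001*k),.038],R,.02);f=np.array(robot.read_force());print(k,f.round(1),np.array(robot.read_position()).round(4))
    if f[1]<-20:break
robot.dwell(.3)
robot.servo_line([*(q-n*.05),.038],R,.1)
robot.servo_line([*(q-n*.07),.25],R,.2)
robot.goto([.38,-.30,.28],np.load('R1.npy'))
im,P=tin('top5.png')
v,u=np.mgrid[:420,:560]
for nm,b in(('jar',(365,400,200,235)),('tub',(132,155,198,222))):
    m=(u>b[0])&(u<b[1])&(v>b[2])&(v<b[3])&(P[...,2]>.035);print(nm,np.median(P[m],0))
print(robot.read_t())
save(cv2.resize(im[170:310,100:460],(800,311)),'fin.png')
```

```text
-3 [-0.  -0.2 -0.2] [0.4804 0.2032 0.038 ]
-2 [-0.   0.4  0.6] [0.4803 0.2044 0.038 ]
-1 [ 0.6 -4.7  1.6] [0.4803 0.2047 0.038 ]
0 [ 2.2 -9.7  3.8] [0.4802 0.2049 0.038 ]
1 [  3.2 -14.    4.7] [0.4802 0.205  0.038 ]
2 [  4.3 -19.    5.5] [0.4801 0.2051 0.038 ]
3 [  5.9 -24.4   8.7] [0.4801 0.2052 0.038 ]
1723 [0.4819 0.2685 0.0792] [0.402 0.212 0.068] [0.564 0.327 0.089] ((483.4011535644531, 269.4075927734375), (163.09481811523438, 112.11530303955078), 1.8548964262008667) 34.4167
jar [ 0.38942384 -0.19705692  0.69926671]
tub [0.48673919 0.43597649 0.06837176]
34.4167
```

View pics/fin.png

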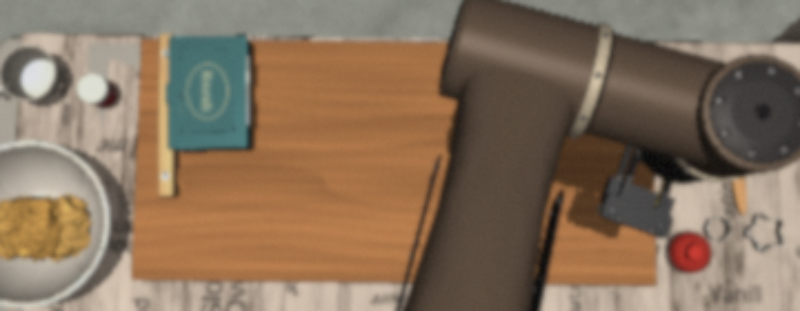

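The tool was stopped solidly (0.2 mm of travel per mm commanded), so the tin is flush. It lies lid up at columns 168–250 against the rail, and the tub hasn't moved. The arm hides the jar in this view but never came near it. The arm is clear of everything, so I'm handing in.

```bash
python3 -c "
from rig import robot
print(robot.read_force(),robot.job_done())"
```

```text
the job is handed in; nothing more can be done
[ 0.57067729 -0.71018008  0.65999228] None
```

The tin was tipped onto its base, lid up, and pushed flush along the rail over its whole long side; the job was handed in at about 34 s with the arm clear, the tub unmoved in the last picture, and the jar and cutter hidden behind the arm there but never approached.

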